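# Lay a guest's place and serve a sweet with the tongs

### The arm

A 6-joint arm with a two-finger parallel gripper is mounted at the origin on the work surface. World frame = base frame: x ahead of the robot, y to its left, z up, the work surface at z = 0. Lengths are in m, angles in rad, forces in N, time in s.
With the tool pointing down it reaches from about 0.3 to 0.85 m from the base axis. Payload 4.2 kg.
Tool frame: the origin (TCP) lies at the very end of the fingers, on their centre line; the grasp point (between the pads) lies 19 mm behind it (manip.hold_point_z is the y of the grasp point in the tool frame, in m); y points along the fingers, x is the direction in which the jaws open and shut, and the axes are right-handed (so a half turn about y gives the same grasp; the last joint's range is limited). The gripper opens to 91 mm and grips with 3 to 60 N. Pads are 32 mm wide; open, the fingers measure 118 mm over their backs; the gripper's body (76 mm by 178 mm) begins 60 mm behind the grasp point.
Start: joints at [-1.323, 0.32, 1.565, -0, 1.257, -0.02], TCP at [0.152, -0.555, 0.214] pointing down, gripper open.
Joint ranges: [-3.11, 3.11], [-0.84, 2.01], [0.21, 2.61], [-1.34, 4.49], [0.05, 2.63], [-2.56, 2.56]. Speed limits (rad/s): [2.57, 2.57, 3.14, 3.14, 3.14, 3.14].

### API

Orientations are given as a unit quaternion [x, y, z, w].
In Python, from plant import manip, eyes gives the robot as it stands.
- The arm moves only by the tool servo_tool, never from a script. Its argument "rows" is a list of rows, each a list of 5 numbers: the finger opening in cm, from 0 to 9.12, then the shift along the tool's x, y, z in cm, then the turn about the tool's y in degrees. A call has exactly 5 rows; each row is the pose to reach, as a shift and turn from the pose commanded when the call began, along the tool's axes at that moment; what a row does not reach only later rows make up. A row lasts 1/10 s, in which the tool goes at most 50 mm and 8.59 degrees, less where a joint would pass 70% of its speed; a pose out of reach is approached as far as the arm can. A call with a gripper value outside its range is refused whole. The fingers move at their own pace and stop on an object; the grip force is fixed at half the most. Time passes only in rows, so rows that repeat a pose let the fingers close, or fill a call up. It gives the time, the measured TCP pose, the force and the opening at its end, in the units of the state.
- manip.state(): the state, without advancing time (a new reading comes with each control period).
- eyes.get_image(name): name is "scene" or "top" or "wrist"; returns a dict with "image" (480x640x3 uint8, blue, green, red), "camera_matrix" (3x3 intrinsics, pixels), "origin" and "orientation" of the camera in the world; the wrist camera has in their place "mount" (4x4, takes a point from camera to tool coordinates, whose origin is the TCP and whose axes are the tool frame's). Camera axes: x right, y up, looking along -z (the intrinsics and any distortion apply to the point x, -y, -z); pixel columns grow to the right and rows downward; lengths in m; the calibration is good to about 2 mm. A picture is of the moment at which its call begins: read the wrist's pose just before it. There is no depth.
- manip.close_job(): hands the job in, once; it reports no verdict.
Trained networks look in a picture, given as the dict that the camera call returned (one of the last four; its "shot" number tells which), for a name from the list of things; names that differ only in an ending like _2 or _b are one class to them, and where a whole thing is asked for, a point or a joint stands for the part that bears it (a point fixed in the world has none). Each returns a list of dicts, best first, with "score" (0 to 1); they miss things now and then, are a little off and sometimes report something else, mostly with a low value. They report only what shows in the picture. A call takes as long as a camera call.
- eyes.trace(query, picture): "pixels" (480x640 bool, what is visible of it) and "bbox" ([centre column, centre row, width, height] in pixels, round what is visible of it).
The state is a dict: "clock": time; "joint_pos": joint angles; "dq": joint speeds; "joint_torque": joint torques, N m; "position": TCP position; "tcp_rot": TCP orientation; "ft_force": force on the tool from outside, world axes, zero at the start; "moment": the same for the moment, N m; "width": finger opening in m.
Only numpy, scipy, OpenCV 4.12 (cv2) and the standard library are available. Lean on these libraries where they do the work, as an engineer would, in place of code of your own. Each camera call takes 0.05 s, during which the arm holds its last target.

### The job

Lay up for the guest at the watch viewing: first stand the stray blue cup upright on the empty cork coaster on the little shelf, in the middle of the coaster, so that the three cups make one neat row, and let go of it. Then grip the serving tongs by their red grip plates, close their jaws on the red foil sweet and lift it off the stand without the robot's fingers touching it, and finish while holding it still in the tongs over the middle of the round slate plate, about 15 cm above the table. Do not disturb the other two cups or the blue and gold sweets.

Things in the scene. Friction and masses are not known exactly. Their poses are not given: they have to be found in the camera images.
- cup: the stray cup: blue ceramic, no handle, straight sides, 56 mm outer diameter, 60 mm tall, wall 4 mm, 140 g, stands upright on the table. Origin at the centre of its underside, z up
- cup_center (a point): centre of the stray cup, half-way up (30 mm above its underside)
- cup_a_center (a point): centre, half-way up, of one of the two equal cups that already stand on the shelf; leave it alone
- cup_b_center (a point): centre, half-way up, of the other cup on the shelf; leave it alone
- cup_shelf: low fixed shelf of light wood, 100 mm (its x) by 250 mm (its y), top 30 mm above the table; the row runs along its y, three places 72 mm apart. Origin at the centre of its underside
- coaster: fixed cork coaster, 62 mm diameter, 3 mm thick, on the shelf at whichever of the three places is empty. Origin at the centre of its underside
- tongs: steel serving tongs lying level on a fixed wooden rest, their two arms side by side, mass 100 g. Origin midway between the two red grip plates, half-way up; x points from there to the jaws, y to the arm that is rigid with this body, z up. The hinge is 115 mm behind the origin (-x), the jaws are 95 mm ahead of it (+x). Two steel cross straps 4 mm thick run under the arms 47 mm ahead and 72 mm behind the origin, their undersides 11 mm below it. See tongs_grip
- tongs_grip (a point): middle of the grip of the tongs, 41 mm above the table while on the rest: grip here from above, fingers closing along the tongs' y. The two red grip plates (44 mm long, 18 mm tall) measure 54 mm over their outer faces when relaxed (wide open) and about 36 mm when the jaws are closed on a sweet. Free beside and below, but for the rest's spine in the middle
- rest: the fixed wooden rest: two cross bars, 12 mm thick, tops 30 mm above the table, one 47 mm ahead of its origin (100 mm wide), one 72 mm behind it (60 mm wide), joined by a spine 14 mm wide and 6 mm tall. Origin on the table, within 6 mm of a point below tongs_grip; x towards the jaws
- tongs_mouth (a point): point midway between the two grey jaw pads when relaxed, 95 mm ahead of tongs_grip at the same height. Pads are 26 mm long, 16 mm tall; the gap between them is 64 mm relaxed and 56 mm when the grip plates are squeezed to 49.5 mm. Outer width over the pads 72 mm relaxed
- tongs_jaw (a joint): hinge of the tongs: 0 = relaxed, wide open; grows as they close, about 0.17 rad when closed on a sweet, at most 0.24. A spring opens them: squeezing at the grip plates takes about 3 N at first, 4.5 N at 49.5 mm and 10 N when closed on a sweet; a grip of 25 to 30 N holds the sweet well
- stand: fixed walnut stand for sweets, 70 mm (its x) by 220 mm (its y), top 60 mm above the table. The three sweets stand on it in a row along its y, 75 mm apart; reach them along its +x from the robot's side (-x). Origin at the centre of its underside
- red_center (a point): centre of the red foil sweet's drum (13 mm above its underside): an upright round drum 30 mm in diameter, 26 mm tall, with an 11 mm twist of foil on top, 20 g, stands on the stand
- red: the red foil sweet; origin at the centre of its underside
- blue_center (a point): the same point of the blue sweet, same size; leave it alone
- gold_center (a point): the same point of the gold (yellow) sweet, same size; leave it alone
- plate: fixed round slate plate, 124 mm in diameter, 8 mm thick, on the table. Origin at the centre of its underside

How it is judged:
On the way, in this order (a step that is already met when the one before it is completed fails the run):
1. the stray cup stands on the coaster, released (horizontal distance between cup_center and coaster below 0.01 m and angle between cup's own z axis and vertical below 0.1 rad and z of cup_center in the frame of coaster between 0.029 and 0.037 m and contact force between the fingers and cup below 0.1 N), for 0.2 s.
2. the tongs are gripped and lifted off the rest (contact force between the fingers and tongs above 1.5 N and height (world z) of tongs_grip above 0.055 m), for 0.1 s.
3. the red sweet is pinched by the tongs and lifted off the stand (contact force between the fingers and tongs above 1.5 N and contact force between tongs and red above 0.5 N and value of joint tongs_jaw above 0.1 rad and contact force between the fingers and red below 0.05 N and contact force between red and stand below 0.02 N and distance between red_center and tongs_mouth below 0.035 m and height (world z) of red_center above 0.085 m), for 0.2 s.
At the end, for the whole second after the job is handed in: the fingers hold the tongs, whose jaws pinch the red sweet (centre 100 to 240 mm above the table, within 40 mm of the plate's centre seen from above, at rest, touching neither fingers nor stand); the stray cup stands upright and released on the coaster, centred within 10 mm (all of step 1 and contact force between the fingers and tongs above 1.5 N and contact force between tongs and red above 0.5 N and value of joint tongs_jaw above 0.1 rad and contact force between the fingers and red below 0.05 N and contact force between red and stand below 0.02 N and distance between red_center and tongs_mouth below 0.035 m and horizontal distance between red_center and plate below 0.04 m and height (world z) of red_center between 0.1 and 0.24 m and height (world z) of tongs_grip above 0.08 m and linear speed of red below 0.03 m/s and linear speed of cup below 0.02 m/s); the arm keeps its last pose, push and grip.
It fails at once if the fingers touch the red sweet (contact force between the fingers and red above 0.3 N).
It fails at once if one of the two other cups is moved by more than 12 mm (distance of any of cup_a_center, cup_b_center from where it was at the start of the episode above 0.012 m).
It fails at once if the blue or the gold sweet is moved by more than 12 mm (distance of any of blue_center, gold_center from where it was at the start of the episode above 0.012 m).
It also fails if it takes over 58 s, if anything falls off the work surface, if the arm or the gripper's body presses on something with over 40 N, if the wrist force passes 120 N, or if a joint passes its speed limit or range.

## Working session

There is one attempt and no reset: what is moved stays moved. The work goes in short steps, Python scripts to look and compute and a tool call to move; the robot and the scene stay as the last step left them, time stands still between calls to the robot, and variables do not carry over. Pictures are saved under pics/ and viewed, and the job is handed in when it is done.

Besides the shell and the picture viewer there is one more tool, called after "Call:" in YAML: its name, and indented under it one key for each argument. servo_tool: Moves the arm, as the interface text tells. Its arguments: {"type":"object","properties":{"rows":{"type":"array"}},"required":["rows"]}

```bash
ls; mkdir -p pics; python3 - <<'E'
from plant import manip, eyes
import cv2
print(manip.state(), manip.hold_point_z)
for n in ["scene","top","wrist"]:
    d=eyes.get_image(n); cv2.imwrite(f"pics/{n}0.png",d["image"])
    print(n,{k:v for k,v in d.items() if k!="image"})
E
```

```text
pics
{'clock': 0.0, 'joint_pos': array([-1.32299673e+00,  3.20281179e-01,  1.56570660e+00, -1.71672437e-05,
        1.25739170e+00, -2.00002179e-02]), 'dq': array([-0.00183502, -0.00014194,  0.00073294,  0.0003429 ,  0.00229786,
        0.0005177 ]), 'joint_torque': array([-1.46188762e-03, -4.12465310e+01, -2.31974548e+01,  7.25170271e-02,
        4.59424895e-02, -1.48037807e-04]), 'position': array([ 0.15201847, -0.55400052,  0.21311574]), 'tcp_rot': array([-0.56188686,  0.42927083, -0.42827449,  0.56266391]), 'ft_force': array([ 0.65573595, -0.21022995, -0.6344362 ]), 'moment': array([-0.03932732, -0.03841463,  0.00770506]), 'width': 0.09111386769828592} -0.0188
scene {'camera_matrix': array([[561.44758185,   0.        , 333.17288266],
       [  0.        , 561.44758185, 234.60203731],
       [  0.        ,   0.        ,   1.        ]]), 'origin': array([1.20512596, 0.38765884, 0.65466753]), 'orientation': array([0.23077758, 0.37772857, 0.75508556, 0.48364102]), 'shot': 1}
top {'camera_matrix': array([[477.95966446,   0.        , 319.94359272],
       [  0.        , 477.95966446, 246.03663227],
       [  0.        ,   0.        ,   1.        ]]), 'origin': array([0.3737481 , 0.06855229, 0.95029094]), 'orientation': array([ 0.03617547, -0.05680069, -0.70408902,  0.70691136]), 'shot': 2}
wrist {'camera_matrix': array([[372.08029942,   0.        , 321.44983521],
       [  0.        , 372.08029942, 240.51800127],
       [  0.        ,   0.        ,   1.        ]]), 'mount': array([[ 9.99999620e-01,  6.01069637e-04,  6.31612164e-04,
        -3.91985114e-04],
       [ 4.68831072e-04,  2.40084894e-01, -9.70751783e-01,
        -1.70789178e-01],
       [-7.35129962e-04,  9.70751710e-01,  2.40084521e-01,
         6.66219474e-02],
       [ 0.00000000e+00,  0.00000000e+00,  0.00000000e+00,
         1.00000000e+00]]), 'shot': 3}
```

View pics/scene0.png

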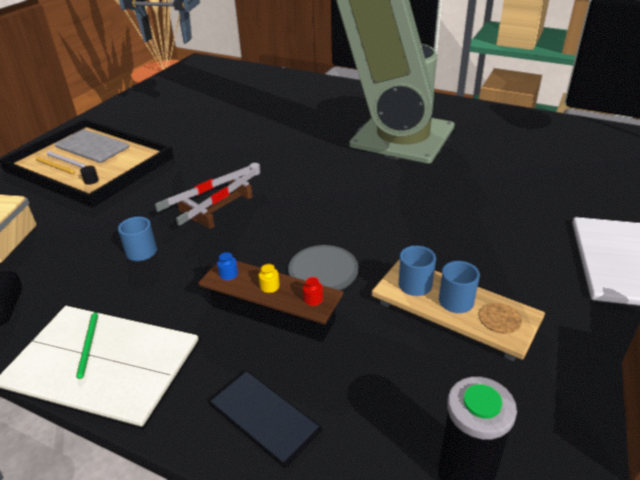

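View pics/top0.png

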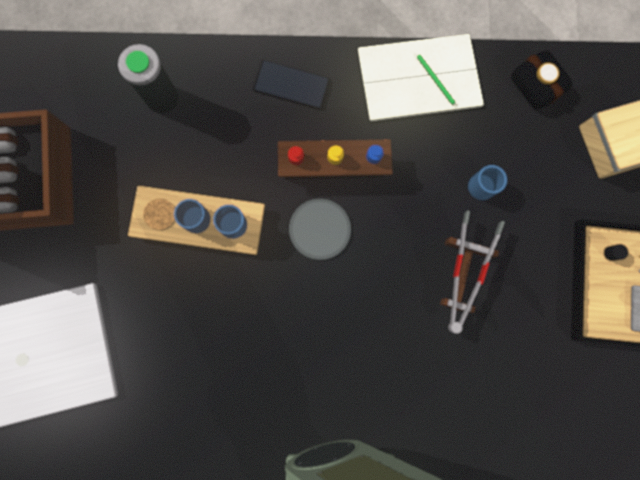

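View pics/wrist0.png

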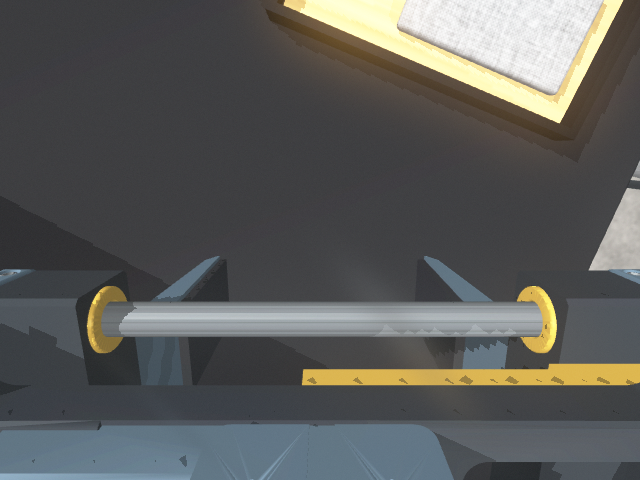

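```bash
cat > h.py <<'E'
import numpy as np, cv2
from scipy.spatial.transform import Rotation as R
from scipy.optimize import minimize
def proj(d,P):
    P=np.atleast_2d(P); Rm=R.from_quat(d["orientation"]).as_matrix()
    c=(P-d["origin"])@Rm; q=np.stack([c[:,0],-c[:,1],-c[:,2]],1)@d["camera_matrix"].T
    return q[:,:2]/q[:,2:]
def ray(d,uv,z):
    uv=np.atleast_2d(uv); q=np.c_[uv,np.ones(len(uv))]@np.linalg.inv(d["camera_matrix"]).T
    v=(q*[1,-1,-1])@R.from_quat(d["orientation"]).as_matrix().T
    return d["origin"]+v*((z-d["origin"][2])/v[:,2])[:,None]
def wristcam(d,st):
    """gives origin/orientation to a wrist picture"""
    M=d["mount"]; T=R.from_quat(st["tcp_rot"]).as_matrix()
    d["origin"]=st["position"]+T@M[:3,3]; u,_,vt=np.linalg.svd(T@M[:3,:3]); d["orientation"]=R.from_matrix(u@vt).as_quat(); return d
def cyl(r,z0,z1,n=40):
    t=np.linspace(0,2*np.pi,n,endpoint=False)
    return np.r_[np.c_[r*np.cos(t),r*np.sin(t),0*t+z0],np.c_[r*np.cos(t),r*np.sin(t),0*t+z1]]
def box(x0,x1,y0,y1,z0,z1):
    return np.array([[x,y,z] for x in(x0,x1) for y in(y0,y1) for z in(z0,z1)],float)
def sil(d,parts,p,K=4):
    """antialiased silhouette of union of convex parts at pose x,y,yaw"""
    c,s=np.cos(p[2]),np.sin(p[2]); m=np.zeros((480,640),np.uint8)
    for P in parts:
        W=np.c_[c*P[:,0]-s*P[:,1]+p[0],s*P[:,0]+c*P[:,1]+p[1],P[:,2]]
        h=cv2.convexHull(proj(d,W).astype(np.float32)).reshape(-1,2)
        cv2.fillPoly(m,[np.round(h*256).astype(np.int32)],255,cv2.LINE_AA,8)
    return m/255.
def fit(views,parts,p0,yaw=False,step=0.006):
    """views: list of (dict, mask)"""
    p0=np.array(p0,float)
    def f(q):
        p=np.r_[q,p0[2]] if not yaw else q
        e=0
        for d,m in views:
            s=sil(d,parts,p); e+=1-np.minimum(s,m).sum()/np.maximum(s,m).sum()
        return e/len(views)
    q0=p0 if yaw else p0[:2]
    sx=np.vstack([q0]+[q0+np.eye(len(q0))[i]*(step if i<2 else .1) for i in range(len(q0))])
    r=minimize(f,q0,method="Nelder-Mead",options=dict(initial_simplex=sx,xatol=1e-5,fatol=1e-5,maxiter=300))
    return r.x,r.fun
E
cat > m1.py <<'E'
from plant import manip, eyes
from h import *
import pickle
D={};M={}
for n in ["top","scene"]:
    d=eyes.get_image(n);D[n]=d
    for q in ["cup","cup_shelf","coaster","tongs","rest","stand","red","blue_center","gold_center","plate"]:
        M[n,q]=eyes.trace(q,d)
        print(n,q,[(round(o["score"],2),np.round(o["bbox"]).astype(int).tolist(),int(o["pixels"].sum())) for o in M[n,q]][:5])
pickle.dump((D,M),open("m1.pkl","wb"))
E
python3 m1.py
```

```text
top cup [(0.97, [487, 184, 37, 30], 958)]
top cup_shelf [(0.69, [195, 221, 139, 66], 4082), (0.31, [476, 273, 60, 127], 1316)]
top coaster [(0.78, [157, 214, 27, 27], 816)]
top tongs [(0.8, [476, 274, 50, 116], 1071), (0.69, [297, 156, 16, 20], 267)]
top rest [(0.98, [468, 276, 59, 76], 711), (0.7, [474, 273, 55, 124], 1197)]
top stand [(0.67, [334, 162, 116, 40], 3570)]
top red [(0.62, [296, 156, 17, 19], 245)]
top blue_center [(0.59, [375, 156, 17, 21], 229)]
top gold_center [(0.48, [337, 155, 11, 16], 202)]
top plate [(0.71, [322, 230, 62, 64], 2984)]
scene cup [(0.57, [137, 237, 38, 45], 1229)]
scene cup_shelf [(0.59, [458, 312, 174, 100], 4928)]
scene coaster [(0.7, [503, 318, 42, 27], 970)]
scene tongs [(0.84, [210, 196, 103, 58], 1467)]
scene rest [(0.63, [217, 203, 70, 52], 755)]
scene stand [(0.71, [269, 302, 143, 84], 5554), (0.25, [313, 291, 20, 28], 527)]
scene red [(0.65, [314, 289, 21, 28], 474)]
scene blue_center [(0.82, [226, 266, 20, 30], 432), (0.56, [141, 238, 37, 43], 1254)]
scene gold_center [(0.61, [270, 280, 22, 30], 419)]
scene plate [(0.8, [324, 265, 69, 48], 2279)]
```

```bash
cat > f1.py <<'E'
from h import *
import pickle
D,M=pickle.load(open("m1.pkl","rb"))
sweet=[cyl(.015,.060,.086),cyl(.0055,.086,.097)]
spec={"cup":([cyl(.028,0,.06)],0),"coaster":([cyl(.031,.030,.033)],0),"plate":([cyl(.062,0,.008)],0),
"red":(sweet,0),"blue_center":(sweet,0),"gold_center":(sweet,0),
"stand":([box(-.035,.035,-.11,.11,0.0,.06)],1)}
for q,(parts,yaw) in spec.items():
    out=[]
    zc=np.mean([p[:,2].mean() for p in parts])
    vs=[(D[n],M[n,q][0]["pixels"].astype(float)) for n in("top","scene")]
    for sel in ([0],[1],[0,1]):
        v=[vs[i] for i in sel]
        p0=np.r_[ray(v[0][0],M[("top","scene")[sel[0]],q][0]["bbox"][:2],zc)[0][:2],0]
        x,f=fit(v,parts,p0,bool(yaw)); out.append((np.round(x,4).tolist(),round(f,3)))
    print(q,*out)
E
python3 f1.py
python3 - <<'E'
from h import *
import pickle
D,M=pickle.load(open("m1.pkl","rb"))
for n in("top","scene"):
    im=D[n]["image"].copy()
    for (k,q),o in M.items():
        if k==n and o:
            c,_=cv2.findContours(o[0]["pixels"].astype(np.uint8),0,1); cv2.drawContours(im,c,-1,(0,255,255) if q!="rest" else (255,0,255),1)
    im=im[100:350,100:560] if n=="top" else im[150:380,100:560]
    cv2.imwrite(f"pics/ov_{n}.png",cv2.resize(im,None,fx=1.7,fy=1.7))
E
```

```text
cup ([0.6232, -0.2894], np.float64(0.087)) ([0.6258, -0.2923], np.float64(0.116)) ([0.6252, -0.2911], np.float64(0.104))
coaster ([0.5555, 0.355], np.float64(0.075)) ([0.5576, 0.353], np.float64(0.102)) ([0.5569, 0.3545], np.float64(0.095))
plate ([0.5337, 0.0429], np.float64(0.042)) ([0.5329, 0.0397], np.float64(0.201)) ([0.5338, 0.0419], np.float64(0.126))
red ([0.6608, 0.089], np.float64(0.168)) ([0.6618, 0.0873], np.float64(0.117)) ([0.6609, 0.0884], np.float64(0.157))
blue_center ([0.6663, -0.0603], np.float64(0.229)) ([0.6662, -0.0631], np.float64(0.114)) ([0.6666, -0.0611], np.float64(0.194))
gold_center ([0.6615, 0.0145], np.float64(0.308)) ([0.6641, 0.0128], np.float64(0.163)) ([0.6637, 0.0133], np.float64(0.238))
stand ([0.6666, 0.0149, 0.0549], np.float64(0.297)) ([0.6617, 0.0095, 0.007], np.float64(0.319)) ([0.6642, 0.0148, 0.0242], np.float64(0.315))
```

View pics/ov_top.png

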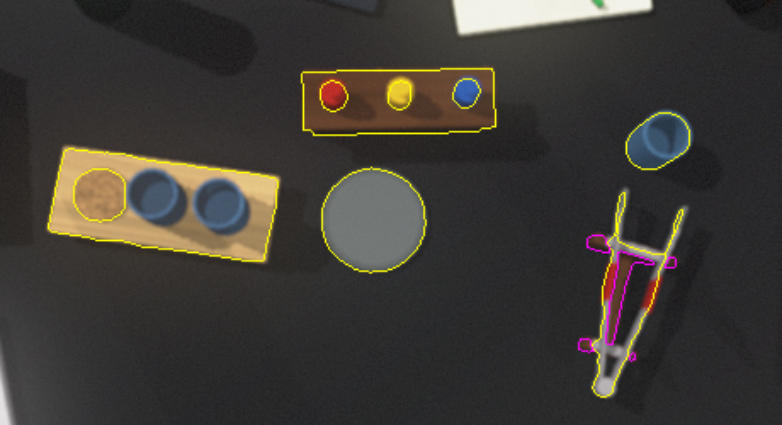

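View pics/ov_scene.png

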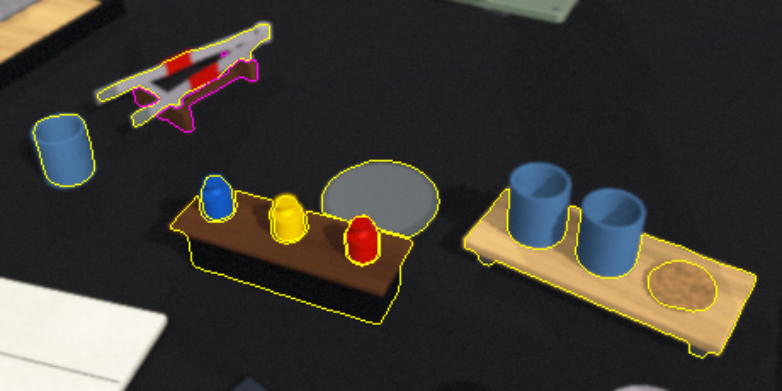

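```bash
cat > f2.py <<'E'
from h import *
import pickle
D,M=pickle.load(open("m1.pkl","rb"))
print(R.from_quat([-0.56188686,  0.42927083, -0.42827449,  0.56266391]).as_matrix().round(3))
# red plates colour
for n in("top","scene"):
    im=D[n]["image"].astype(int); red=(im[...,2]>90)&(im[...,1]<70)&(im[...,0]<70)
    nl,lab,st,ce=cv2.connectedComponentsWithStats(red.astype(np.uint8))
    for i in range(1,nl):
        if st[i,4]>25: print(n,st[i].tolist(),ce[i].round(1),ray(D[n],ce[i],.041)[0].round(4))
def arm(y0,y1,x0=-.115,x1=.108,w=.004,z0=.033,z1=.049):
    out=[]
    for x,y in((x0,y0),(x1,y1)):
        for dy in(-w,w):
            for z in(z0,z1): out.append([x,y+dy,z])
    return np.array(out)
parts=[arm(0,.037),arm(0,-.037),cyl(.009,.032,.05)-[.115,0,0],box(-.022,.022,.021,.027,.032,.05),box(-.022,.022,-.027,-.021,.032,.05),
 box(.041,.053,-.03,.03,.030,.034),box(-.078,-.066,-.018,.018,.030,.034)]
vs=[(D[n],M[n,"tongs"][0]["pixels"].astype(float)) for n in("top","scene")]
for v in ([vs[0]],[vs[1]],vs):
    x,f=fit(v,parts,[.48,-.26,-.2],True); print("tongs",x.round(4),round(f,3))
for d,m in vs:
    im=d["image"].copy(); 
    s=(sil(d,parts,x)>.5).astype(np.uint8); c,_=cv2.findContours(s,1,1); cv2.drawContours(im,c,-1,(0,255,0),1)
    cc=[430,190,100,160] if d is D["top"] else [140,150,140,90]
    im=im[cc[1]:cc[1]+cc[3],cc[0]:cc[0]+cc[2]]; cv2.imwrite("pics/tg%d.png"%(d is D["top"]),cv2.resize(im,None,fx=3.7,fy=3.7))
# stand top and shelf corners
for n,q in (("top","stand"),("top","cup_shelf")):
    z={"stand":.06,"cup_shelf":.03}[q]
    c,_=cv2.findContours(M[n,q][0]["pixels"].astype(np.uint8),0,1); c=max(c,key=cv2.contourArea)
    W=ray(D[n],c.reshape(-1,2).astype(float),z)[:,:2]
    print(q,cv2.minAreaRect((W*1000).astype(np.float32)))
E
python3 f2.py
```

```text
[[ 0.265 -0.     0.964]
 [-0.964  0.002  0.265]
 [-0.002 -1.     0.   ]]
top [2, 110, 45, 35, 203] [ 32.7 118.7] [0.7418 0.6042 0.041 ]
top [278, 140, 113, 36, 1649] [318.3 158.7] [0.6674 0.0456 0.041 ]
top [45, 147, 3, 23, 31] [ 46.7 157.3] [0.6642 0.5713 0.041 ]
top [22, 160, 27, 57, 229] [ 41.6 200. ] [0.5798 0.5745 0.041 ]
top [453, 254, 17, 27, 209] [460.  265.1] [ 0.4587 -0.228   0.041 ]
top [477, 262, 13, 23, 129] [483.1 272.9] [ 0.4439 -0.2721  0.041 ]
top [458, 285, 6, 17, 50] [460.1 292. ] [ 0.407  -0.2262  0.041 ]
scene [30, 0, 107, 115, 2893] [90.1 41.5] [-0.1441 -1.154   0.041 ]
scene [148, 5, 9, 30, 70] [152.1  18.4] [-0.4279 -1.1284  0.041 ]
scene [3, 8, 26, 9, 48] [14.8 12.6] [-0.287  -1.6765  0.041 ]
scene [0, 47, 25, 71, 355] [11.7 80.1] [ 0.1989 -1.1192  0.041 ]
scene [172, 46, 28, 17, 144] [180.7  53.5] [-0.1683 -0.7999  0.041 ]
scene [136, 48, 12, 7, 32] [141.8  50.8] [-0.1401 -0.9315  0.041 ]
scene [35, 87, 16, 42, 138] [ 42.7 107.1] [ 0.2976 -0.888   0.041 ]
scene [2, 88, 11, 18, 50] [ 6.4 95.7] [ 0.2834 -1.0394  0.041 ]
scene [17, 117, 6, 16, 35] [ 19.8 124.3] [ 0.3934 -0.8607  0.041 ]
scene [194, 178, 21, 17, 160] [204.2 186.1] [ 0.4445 -0.2725  0.041 ]
scene [246, 185, 5, 12, 38] [248.5 190.7] [ 0.4223 -0.1802  0.041 ]
scene [210, 186, 20, 19, 200] [219.9 195.4] [ 0.4602 -0.2235  0.041 ]
scene [200, 269, 83, 35, 952] [237.1 286. ] [ 0.6709 -0.0463  0.041 ]
scene [279, 273, 63, 34, 840] [311.3 290. ] [0.6303 0.0672 0.041 ]
scene [300, 312, 28, 9, 65] [316.9 316.6] [0.679  0.1016 0.041 ]
tongs [ 0.4477 -0.2451 -0.2847] 0.543
tongs [ 0.4521 -0.2469 -0.2931] 0.284
tongs [ 0.4481 -0.2457 -0.2909] 0.42
stand ((660.3724365234375, 15.469512939453125), (75.94916534423828, 219.35409545898438), 1.6761506795883179)
cup_shelf ((545.1356201171875, 281.8931884765625), (252.33160400390625, 103.9136734008789), 81.8177719116211)
```

```bash
python3 -c "
import cv2,numpy as np
a=cv2.imread('pics/tg1.png');b=cv2.imread('pics/tg0.png');h=max(a.shape[0],b.shape[0])
p=lambda x:np.pad(x,((0,h-x.shape[0]),(0,0),(0,0)))
o=np.hstack([p(a),p(b)]);s=min(800/o.shape[1],600/o.shape[0]);cv2.imwrite('pics/tgx.png',cv2.resize(o,None,fx=s,fy=s))"
```

```text
(no output)
```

View pics/tgx.png

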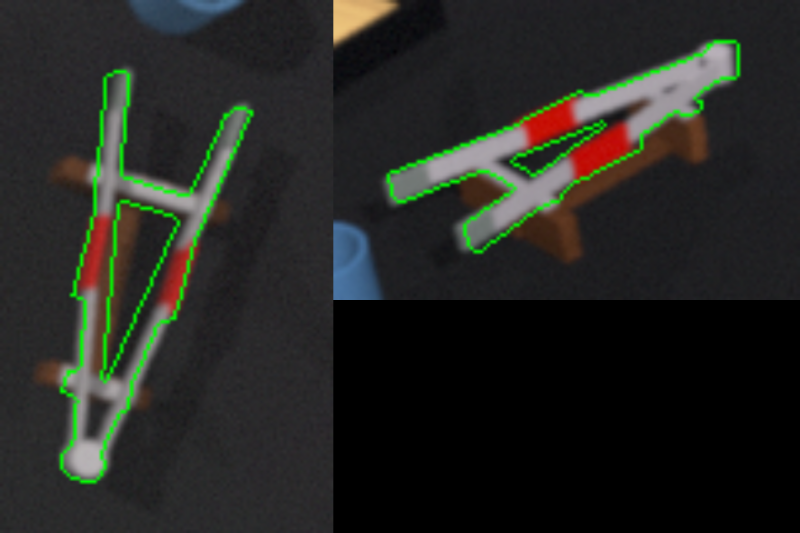

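```bash
cat > go.py <<'E'
# prints shift (cm, tool axes) and turn (deg) from the present pose to x y z (m) and angle of tool x (deg)
import sys
from plant import manip
from h import *
def cur():
    s=manip.state(); T=R.from_quat(s["tcp_rot"]).as_matrix(); return s,T,np.degrees(np.arctan2(T[1,0],T[0,0]))
def to(x,y,z,a):
    s,T,c=cur(); sh=T.T@(np.array([x,y,z])-s["position"])*100; tu=-((a-c+180)%360-180)
    print("t",round(s["clock"],2),"pos",s["position"].round(4),"ang",round(c,2),"w",round(s["width"],4),"F",s["ft_force"].round(1))
    print("shift cm",sh.round(2),"turn",round(tu,1))
if __name__=="__main__": to(*map(float,sys.argv[1:]))
E
python3 go.py .615 -.36 .18 -8
```

```text
t 1.25 pos [ 0.1521 -0.5545  0.214 ] ang -74.66 w 0.0914 F [0.3 0.1 0.3]
shift cm [-6.51  3.4  49.78] turn -66.7
```

Call:
servo_tool:
  rows:
    - [9,-0.7,0.4,5,-7]
    - [9,-1.4,0.8,10,-14]
    - [9,-2.0,1.2,15,-21]
    - [9,-2.6,1.4,20,-28]
    - [9,-3.2,1.7,25,-35]

```text
clock: 1.75
position: [0.3841, -0.4576, 0.1973]
tcp_rot: [0.666, -0.238, 0.238, -0.666]
ft_force: [0.0, -0.2, -0.8]
width: 0.0901
```

```bash
python3 go.py .615 -.36 .18 -8
```

```text
t 1.75 pos [ 0.3841 -0.4576  0.1973] ang -39.38 w 0.0901 F [ 0.  -0.2 -0.8]
shift cm [11.66  1.73 22.2 ] turn -31.4
```

Call:
servo_tool:
  rows:
    - [9,2.3,0.4,4.5,-7]
    - [9,4.6,0.8,9,-14]
    - [9,7,1.2,13.5,-21]
    - [9,9.3,1.5,18,-27]
    - [9,11.7,1.7,22.2,-31.4]

```text
clock: 2.25
position: [0.6143, -0.3616, 0.1799]
tcp_rot: [0.705, -0.05, 0.049, -0.705]
ft_force: [0.4, -0.9, 0.6]
width: 0.0904
```

```bash
python3 go.py .615 -.36 .18 -8
cat > mw.py <<'E'
import sys
from plant import manip, eyes
from h import *
def shoot(name):
    st=manip.state(); d=wristcam(eyes.get_image("wrist"),st); cv2.imwrite(f"pics/{name}.png",d["image"]); return d
E
python3 - <<'E'
from mw import *
d=shoot("w1")
o=eyes.trace("cup",d); print([(round(a["score"],2),a["bbox"]) for a in o])
for a in o[:1]:
    print(fit([(d,a["pixels"].astype(float))],[cyl(.028,0,.06)],[.6245,-.291,0]))
E
```

```text
t 2.25 pos [ 0.6143 -0.3616  0.1799] ang -8.03 w 0.0904 F [ 0.4 -0.9  0.6]
shift cm [ 0.05 -0.01  0.17] turn -0.0
[(0.62, [324.9, 143.2, 71.9, 72.2])]
(array([ 0.62511661, -0.29291194]), np.float64(0.07518277742564416))
```

View pics/w1.png

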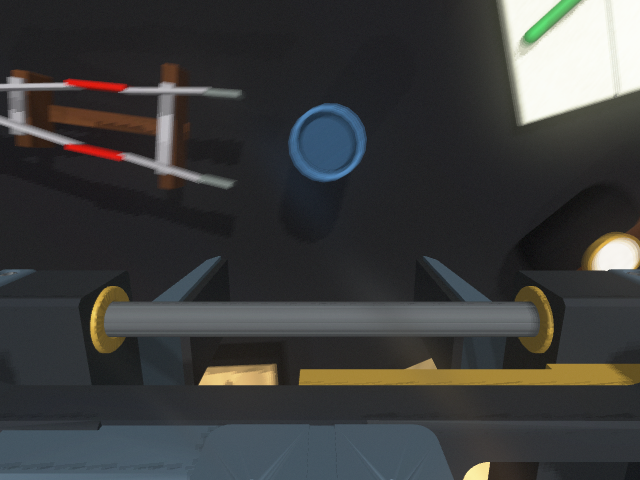

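```bash
python3 go.py .625 -.2922 .024 -8
```

```text
t 2.35 pos [ 0.6179 -0.3593  0.1784] ang -7.88 w 0.0903 F [-1.3 -0.3 -0. ]
shift cm [-0.24 15.46  6.71] turn 0.1
```

Call:
servo_tool:
  rows:
    - [8,0,2,4,0]
    - [8,-0.1,4,6.5,0]
    - [8,-0.1,6,6.6,0]
    - [8,-0.1,8,6.6,0]
    - [8,-0.1,8,6.6,0]

```text
clock: 2.85
position: [0.6188, -0.2964, 0.0971]
tcp_rot: [-0.704, 0.053, -0.049, 0.706]
ft_force: [-0.2, 0.2, 0.2]
width: 0.0798
```

```bash
python3 go.py .625 -.2922 .024 -8;python3 - <<'E'
from mw import *
d=shoot("w2")
o=eyes.trace("cup",d); print([(round(a["score"],2),a["bbox"]) for a in o])
for a in o[:1]:
    print(fit([(d,a["pixels"].astype(float))],[cyl(.028,0,.06)],[.6245,-.291,0]))
E
python3 go.py .625 -.2922 .024 -8
```

```text
t 2.85 pos [ 0.6188 -0.2964  0.0971] ang -8.27 w 0.0798 F [-0.2  0.2  0.2]
shift cm [0.6  7.31 0.5 ] turn -0.3
[(0.95, [333.4, 248.2, 92.1, 103.3]), (0.64, [83.5, 214.1, 160.8, 125.2])]
(array([ 0.62513402, -0.29165343]), np.float64(0.05028030206819911))
t 2.95 pos [ 0.6209 -0.2978  0.1004] ang -8.3 w 0.0799 F [ 0.5  0.6 -0.6]
shift cm [0.33 7.64 0.62] turn -0.3
```

View pics/w2.png

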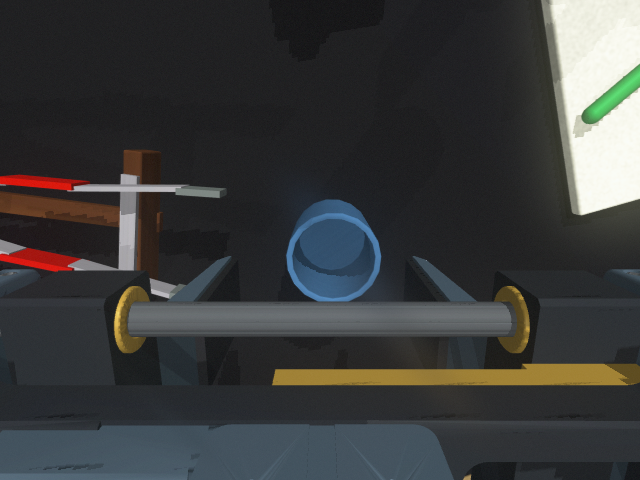

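Call:
servo_tool:
  rows:
    - [8,0.5,0,0.6,0]
    - [8,0.5,2.5,0.6,0]
    - [8,0.5,5.0,0.6,0]
    - [8,0.5,7.4,0.6,0]
    - [8,0.5,7.4,0.6,0]

```text
clock: 3.45
position: [0.6255, -0.2913, 0.0239]
tcp_rot: [-0.705, 0.053, -0.049, 0.706]
ft_force: [-0.7, -0.2, -0.6]
width: 0.08
```

Call:
servo_tool:
  rows:
    - [4.5,0,0,0,0]
    - [4.5,0,0,0,0]
    - [4.5,0,0,0,0]
    - [4.5,0,0,0,0]
    - [4.5,0,0,0,0]

```text
clock: 3.95
position: [0.6274, -0.2925, 0.0279]
tcp_rot: [0.706, -0.05, 0.052, -0.705]
ft_force: [-1.1, 0.4, 6.2]
width: 0.0545
```

```bash
python3 go.py .625 -.2922 .024 -8
```

```text
t 3.95 pos [ 0.6274 -0.2925  0.0279] ang -8.26 w 0.0545 F [-1.1  0.4  6.2]
shift cm [-0.25  0.39 -0.  ] turn -0.3
```

Call:
servo_tool:
  rows:
    - [4.5,0,-3,0,0]
    - [4.5,0,-6,0,0]
    - [4.5,0,-9,0,0]
    - [4.5,0,-12,2,0]
    - [4.5,-0.2,-15,5,0]

```text
clock: 4.45
position: [0.6319, -0.2432, 0.1769]
tcp_rot: [0.705, -0.052, 0.052, -0.705]
ft_force: [-0.3, -0.2, -2.5]
width: 0.0543
```

```bash
python3 go.py .547 .285 .18 -8
```

```text
t 4.45 pos [ 0.6319 -0.2432  0.1769] ang -8.4 w 0.0543 F [-0.3 -0.2 -2.5]
shift cm [-16.11  -0.33  51.01] turn -0.4
```

Call:
servo_tool:
  rows:
    - [4.5,-1.2,0,4,0]
    - [4.5,-2.6,0,8.6,0]
    - [4.5,-4,-0.1,13.2,0]
    - [4.5,-5.4,-0.1,17.8,0]
    - [4.5,-6.8,-0.2,22.4,0]

```text
clock: 4.95
position: [0.5961, -0.0091, 0.1779]
tcp_rot: [-0.705, 0.051, -0.051, 0.705]
ft_force: [1.2, -0.2, -2.1]
width: 0.0547
```

Call:
servo_tool:
  rows:
    - [4.5,-1.4,0,4.6,0]
    - [4.5,-2.8,0,9.2,0]
    - [4.5,-4.2,-0.1,13.8,0]
    - [4.5,-5.6,-0.1,18.0,0]
    - [4.5,-6.9,-0.1,22,0]

```text
clock: 5.45
position: [0.5594, 0.2187, 0.179]
tcp_rot: [-0.705, 0.051, -0.051, 0.705]
ft_force: [0.7, 0.4, -2.6]
width: 0.0547
```

```bash
python3 go.py .547 .285 .18 -8
```

```text
t 5.45 pos [0.5594 0.2187 0.179 ] ang -8.23 w 0.0547 F [ 0.7  0.4 -2.6]
shift cm [-2.18 -0.09  6.38] turn -0.2
```

Call:
servo_tool:
  rows:
    - [4.5,-1.1,0,3.2,0]
    - [4.5,-2.2,0,6.2,0]
    - [4.5,-2.2,0,6.2,0]
    - [4.5,-2.2,0,6.2,0]
    - [4.5,-2.2,0,6.2,0]

```text
clock: 5.95
position: [0.5474, 0.2803, 0.1789]
tcp_rot: [0.706, -0.051, 0.051, -0.705]
ft_force: [-0.3, -0.6, -1.5]
width: 0.0545
```

```bash
python3 - <<'E'
from mw import *
d=shoot("w3"); print(d["origin"])
o=eyes.trace("coaster",d); print([(round(a["score"],2),a["bbox"]) for a in o])
for a in o[:1]:
    print(fit([(d,a["pixels"].astype(float))],[cyl(.031,.03,.033)],[.5565,.354,0]))
E
python3 go.py .547 .285 .18 -8
```

```text
[0.55634914 0.34731262 0.34967271]
[(0.75, [322.5, 142.9, 79.6, 79.5])]
(array([0.55648963, 0.3529365 ]), np.float64(0.04485825935788701))
t 6.05 pos [0.5477 0.2801 0.1791] ang -8.34 w 0.0549 F [-0.4  0.2 -2. ]
shift cm [-0.14 -0.09  0.48] turn -0.3
```

View pics/w3.png

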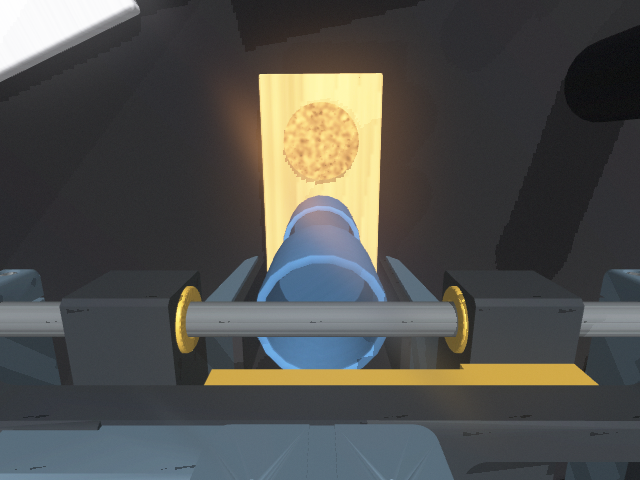

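```bash
python3 go.py .5563 .3515 .18 -8;python3 go.py .5563 .3515 .066 -8
```

```text
t 6.05 pos [0.5477 0.2801 0.1791] ang -8.34 w 0.0549 F [-0.4  0.2 -2. ]
shift cm [-0.18 -0.09  7.19] turn -0.3
t 6.05 pos [0.5477 0.2801 0.1791] ang -8.34 w 0.0549 F [-0.4  0.2 -2. ]
shift cm [-0.18 11.31  7.2 ] turn -0.3
```

Call:
servo_tool:
  rows:
    - [4.5,-0.1,0,3.6,-0.3]
    - [4.5,-0.2,0,7.2,-0.3]
    - [4.5,-0.2,2.5,7.2,-0.3]
    - [4.5,-0.2,5,7.2,-0.3]
    - [4.5,-0.2,5,7.2,-0.3]

```text
clock: 6.55
position: [0.5538, 0.3506, 0.1253]
tcp_rot: [0.707, -0.052, 0.047, -0.704]
ft_force: [-0.2, -0.3, -2.8]
width: 0.0544
```

Call:
servo_tool:
  rows:
    - [4.5,0,2.5,0,0]
    - [4.5,0,4.5,0,0]
    - [4.5,0,6,0,0]
    - [4.5,0,6.3,0,0]
    - [4.5,0,6.3,0,0]

```text
clock: 7.05
position: [0.5564, 0.3523, 0.0669]
tcp_rot: [-0.705, 0.049, -0.05, 0.705]
ft_force: [-0.1, 0.0, -1.7]
width: 0.0545
```

```bash
python3 - <<'E'
from mw import *
import go
d=eyes.get_image("top"); cv2.imwrite("pics/t4.png",d["image"][150:290,80:320].repeat(3,0).repeat(3,1))
s=eyes.get_image("scene"); cv2.imwrite("pics/s4.png",s["image"][210:390,340:600].repeat(3,0).repeat(3,1))
for i in range(2):
  go.to(.5563,.3515,.060,-8); shoot("w4")
E
```

```text
t 7.15 pos [0.5568 0.3529 0.0678] ang -7.99 w 0.0544 F [ 0.3 -0.4 -1.3]
shift cm [-0.03  0.78 -0.15] turn 0.0
t 7.2 pos [0.5568 0.353  0.0678] ang -7.98 w 0.0544 F [-0.3 -0.5 -1.1]
shift cm [-0.03  0.78 -0.16] turn 0.0
```

View pics/s4.png

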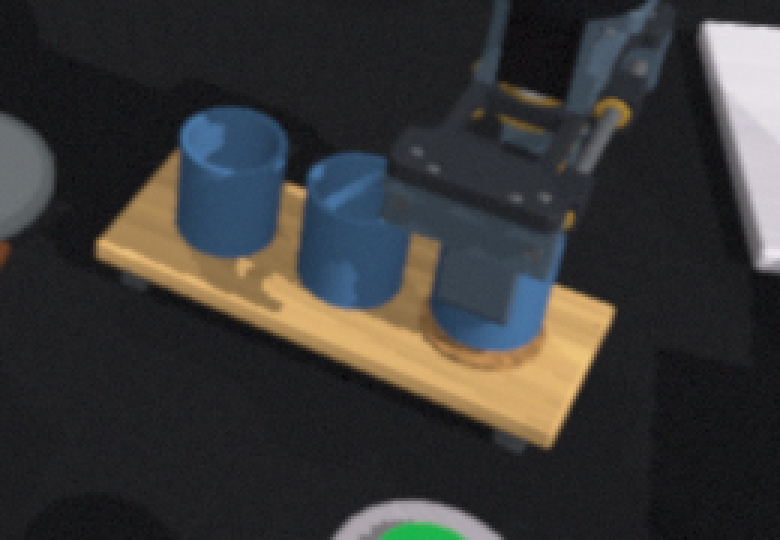

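View pics/w4.png

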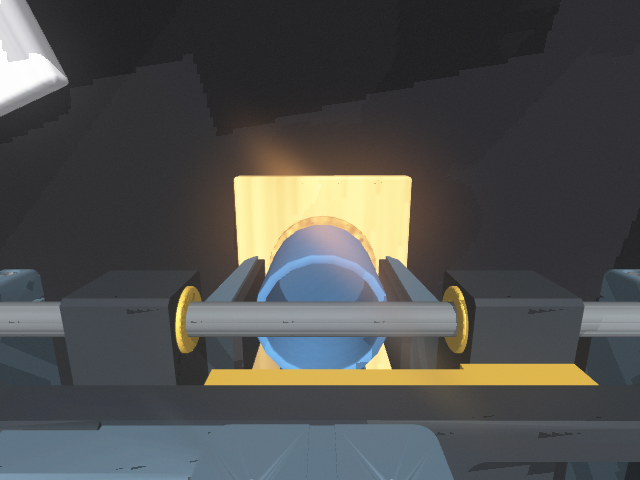

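Call:
servo_tool:
  rows:
    - [4.5,0,0.3,-0.1,0]
    - [4.5,0,0.6,-0.1,0]
    - [4.5,0,0.7,-0.1,0]
    - [4.5,0,0.75,-0.1,0]
    - [4.5,0,0.75,-0.1,0]

```text
clock: 7.75
position: [0.5558, 0.3518, 0.0608]
tcp_rot: [-0.705, 0.049, -0.049, 0.706]
ft_force: [-2.4, -1.2, 8.7]
width: 0.0545
```

Call:
servo_tool:
  rows:
    - [7.6,0,-0.05,0,0]
    - [7.6,0,-0.05,0,0]
    - [7.6,0,-0.05,0,0]
    - [7.6,0,-0.05,0,0]
    - [7.6,0,-0.05,0,0]

```text
clock: 8.25
position: [0.5556, 0.3517, 0.0588]
tcp_rot: [0.706, -0.049, 0.049, -0.705]
ft_force: [-0.1, 0.2, 0.0]
width: 0.0761
```

Call:
servo_tool:
  rows:
    - [7.6,0,-2,0,0]
    - [7.6,0,-4.5,0,0]
    - [7.6,0,-8,0,0]
    - [7.6,0,-11,-2,0]
    - [7.6,0,-12,-7,0]

```text
clock: 8.75
position: [0.5483, 0.2864, 0.1823]
tcp_rot: [-0.704, 0.045, -0.05, 0.707]
ft_force: [0.7, -0.6, -0.6]
width: 0.0757
```

```bash
python3 - <<'E'
from mw import *
import go
go.to(.45,-.248,.2,-106.5); d=shoot("w5")
t=eyes.get_image("top"); s=eyes.get_image("scene")
cv2.imwrite("pics/t5.png",t["image"]); cv2.imwrite("pics/s5.png",s["image"])
for n,v in(("w",d),("t",t),("s",s)):
    o=eyes.trace("cup",v); print(n,[(round(a["score"],2),a["bbox"]) for a in o])
    for a in o: 
        if n=="w": print(fit([(v,a["pixels"].astype(float))],[cyl(.028,.033,.093)],[.5565,.353,0]))
E
```

```text
t 8.75 pos [0.5483 0.2864 0.1823] ang -7.74 w 0.0757 F [ 0.7 -0.6 -0.6]
shift cm [ -2.53  -2.09 -54.26] turn 98.8
w [(0.92, [319.6, 150.2, 82.7, 83.9])]
(array([0.55502684, 0.3513798 ]), np.float64(0.048414054921196326))
t [(0.42, [323.0, 229.7, 58.7, 63.2])]
s [(0.56, [504.9, 301.3, 43.3, 58.6])]
```

View pics/w5.png

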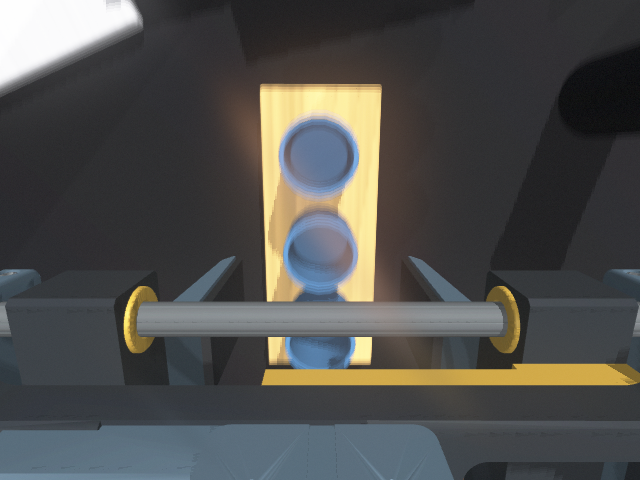

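View pics/s5.png

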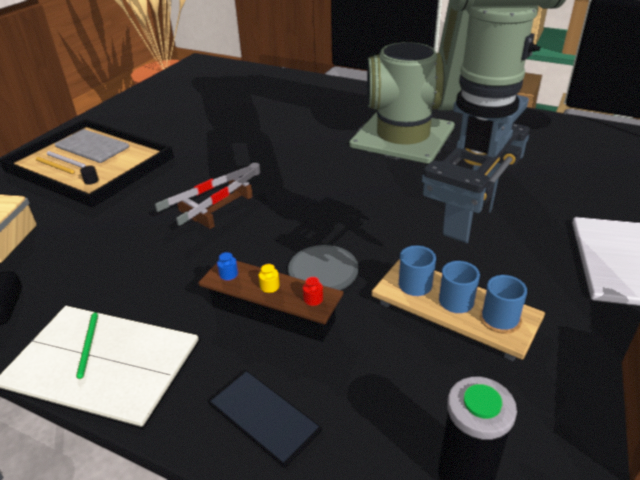

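```bash
python3 go.py .40 -.232 .19 -106.5
```

```text
t 9.05 pos [0.546  0.2839 0.1783] ang -7.95 w 0.076 F [-0.2  0.3  0.2]
shift cm [ -7.32  -1.16 -53.11] turn 98.5
```

Call:
servo_tool:
  rows:
    - [8.6,-0.6,-0.2,-4.6,8]
    - [8.6,-1.2,-0.4,-9.2,16]
    - [8.6,-1.9,-0.6,-13.8,24]
    - [8.6,-2.5,-0.8,-18.4,32]
    - [8.6,-3.2,-1,-23,40]

```text
clock: 9.55
position: [0.4822, 0.0595, 0.1883]
tcp_rot: [0.646, -0.289, 0.288, -0.645]
ft_force: [0.4, -0.5, -0.6]
width: 0.0858
```

```bash
python3 go.py .40 -.232 .19 -106.5
```

```text
t 9.55 pos [0.4822 0.0595 0.1883] ang -48.18 w 0.0858 F [ 0.4 -0.5 -0.6]
shift cm [ 16.24  -0.16 -25.56] turn 58.3
```

Call:
servo_tool:
  rows:
    - [9,2.6,0,-4,8.5]
    - [9,5.2,0,-8.2,17]
    - [9,7.8,0,-12.3,25.5]
    - [9,10.4,0,-16.4,34]
    - [9,13,0,-20.4,42.5]

```text
clock: 10.05
position: [0.418, -0.1742, 0.1885]
tcp_rot: [-0.497, 0.503, -0.503, 0.497]
ft_force: [0.7, -1.0, -0.2]
width: 0.0903
```

```bash
python3 go.py .40 -.232 .19 -106.5
```

```text
t 10.05 pos [ 0.418  -0.1742  0.1885] ang -90.73 w 0.0903 F [ 0.7 -1.  -0.2]
shift cm [ 5.8  -0.15 -1.73] turn 15.8
```

Call:
servo_tool:
  rows:
    - [9,3,0,-1,8]
    - [9,5.5,0,-1.7,15.8]
    - [9,5.5,0,-1.7,15.8]
    - [9,5.5,0,-1.7,15.8]
    - [9,5.5,0,-1.7,15.8]

```text
clock: 10.55
position: [0.4011, -0.2269, 0.1886]
tcp_rot: [-0.425, 0.566, -0.565, 0.425]
ft_force: [-0.5, -0.2, 0.8]
width: 0.09
```

```bash
python3 - <<'E'
from mw import *
import go,pickle
go.to(.4,-.232,.19,-106.5); d=shoot("w6"); o=eyes.trace("tongs",d); print([(round(a["score"],2),a["bbox"]) for a in o]); pickle.dump((d,o),open("w6.pkl","wb"))
E
```

```text
t 10.55 pos [ 0.4011 -0.2269  0.1886] ang -106.11 w 0.09 F [-0.5 -0.2  0.8]
shift cm [ 0.52 -0.14  0.03] turn 0.4
[(0.92, [334.0, 159.3, 95.3, 283.4])]
```

View pics/w6.png

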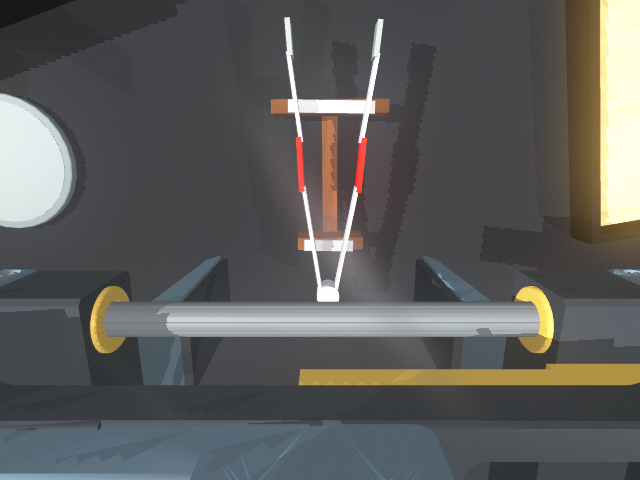

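```bash
python3 - <<'E'
from h import *
import pickle
d,o=pickle.load(open("w6.pkl","rb"))
im=d["image"].astype(int); red=(im[...,2]>130)&(im[...,1]<80)&(im[...,0]<80)
nl,lab,st,ce=cv2.connectedComponentsWithStats(red.astype(np.uint8))
C=[(st[i].tolist(),ce[i]) for i in range(1,nl) if st[i,4]>60]; print(C)
# plate silhouettes: fit box pair to red mask
import itertools
m=np.zeros_like(red); 
for i in range(1,nl):
    if st[i,4]>60 and 280<ce[i][0]<380 and ce[i][1]<220: m|=lab==i
p=[ray(d,[[289,36],[379,37]],.043).mean(0), ray(d,[[328,291]],.043)[0]]
v=p[0]-p[1]; print("jaw-hinge",p,np.linalg.norm(v),np.arctan2(v[1],v[0]))
c=np.array([[301,165],[361,165.]]); W=ray(d,c,.043); print("plates",W, W.mean(0),np.linalg.norm(W[0]-W[1]))
# tilted plates following arms (slope ~ .30)
def pl(s):
    k=.034/.21
    return np.array([[x,s*(yo+k*x),z] for x in(-.022,.022) for yo in(.023,.027) for z in(.032,.05)])
print(fit([(d,m.astype(float))],[pl(1),pl(-1)],[.451,-.248,-.29],True))
E
```

```text
[([300, 142, 5, 43, 66], array([302.40909091, 161.42424242])), ([355, 143, 10, 50, 322], array([359.59627329, 168.84161491]))]
jaw-hinge [array([ 0.5427082 , -0.27770489,  0.043     ]), array([ 0.34279813, -0.21589579,  0.043     ])] 0.20924721966583562 -0.29986149749707625
plates [[ 0.45681344 -0.22498801  0.043     ]
 [ 0.44289477 -0.27304382  0.043     ]] [ 0.4498541  -0.24901592  0.043     ] 0.050030887774214404
(array([ 0.44983926, -0.24885795, -0.2087314 ]), np.float64(0.61973316255737))
```

```bash
python3 go.py .451 -.2495 .022 -107.2
```

```text
t 10.65 pos [ 0.4011 -0.2269  0.1888] ang -106.11 w 0.0898 F [ 0.7  0.1 -0.9]
shift cm [ 0.79 16.68  5.42] turn 1.1
```

Call:
servo_tool:
  rows:
    - [9,0.4,2,3,1.1]
    - [9,0.8,5,5.4,1.1]
    - [9,0.8,8,5.4,1.1]
    - [9,0.8,10,5.4,1.1]
    - [9,0.8,10,5.4,1.1]

```text
clock: 11.15
position: [0.4488, -0.2488, 0.0863]
tcp_rot: [-0.42, 0.572, -0.567, 0.418]
ft_force: [0.2, -0.4, 0.3]
width: 0.0901
```

```bash
python3 go.py .451 -.2495 .022 -107.2; python3 - <<'E'
from mw import *
d=shoot("w7")
E
python3 go.py .451 -.2495 .022 -107.2
```

```text
t 11.15 pos [ 0.4488 -0.2488  0.0863] ang -107.25 w 0.0901 F [ 0.2 -0.4  0.3]
shift cm [0.01 6.42 0.28] turn -0.0
t 11.2 pos [ 0.4499 -0.2496  0.0881] ang -107.26 w 0.0902 F [ 0.4 -0.2  0.2]
shift cm [-0.04  6.61  0.12] turn -0.1
```

View pics/w7.png

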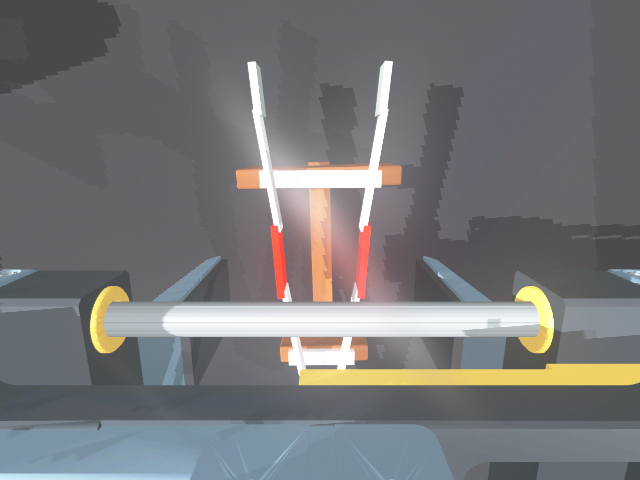

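Call:
servo_tool:
  rows:
    - [9,0,2,0.1,0]
    - [9,0,4,0.1,0]
    - [9,0,5.5,0.1,0]
    - [9,0,6.5,0.1,0]
    - [9,0,6.5,0.1,0]

```text
clock: 11.7
position: [0.4514, -0.2508, 0.024]
tcp_rot: [-0.419, 0.57, -0.57, 0.419]
ft_force: [0.1, -0.3, -0.4]
width: 0.0898
```

Call:
servo_tool:
  rows:
    - [6.5,0,0,0,0]
    - [5.5,0,0,0,0]
    - [4.9,0,0,0,0]
    - [4.9,0,0,0,0]
    - [4.9,0,0,0,0]

```text
clock: 12.2
position: [0.4515, -0.2511, 0.0244]
tcp_rot: [0.419, -0.57, 0.57, -0.419]
ft_force: [0.7, 1.8, 2.2]
width: 0.0532
```

```bash
python3 go.py .451 -.2495 .08 -107.2
```

```text
t 12.2 pos [ 0.4515 -0.2511  0.0244] ang -107.37 w 0.0532 F [0.7 1.8 2.2]
shift cm [-0.14 -5.56 -0.09] turn -0.2
```

Call:
servo_tool:
  rows:
    - [4.9,0,0,0,0]
    - [4.9,0,0,0,0]
    - [4.9,0,0,0,0]
    - [4.9,0,0,0,0]
    - [4.9,0,0,0,0]

```text
clock: 12.7
position: [0.4517, -0.251, 0.0243]
tcp_rot: [0.419, -0.569, 0.57, -0.419]
ft_force: [1.4, 3.2, 5.2]
width: 0.0489
```

Call:
servo_tool:
  rows:
    - [4.8,0,-0.5,0,0]
    - [4.8,0,-1.2,0,0]
    - [4.8,0,-2.2,0,0]
    - [4.8,0,-3.5,0,0]
    - [4.8,0,-5,0,0]

```text
clock: 13.2
position: [0.4508, -0.2511, 0.0747]
tcp_rot: [-0.419, 0.57, -0.57, 0.419]
ft_force: [-0.5, -0.5, -1.3]
width: 0.0483
```

```bash
python3 - <<'E'
from mw import *
import go
go.to(.44,-.1,.1,-87.5); d=shoot("w8")
s=eyes.get_image("scene"); cv2.imwrite("pics/s8.png",s["image"][60:300,80:400].repeat(2,0).repeat(2,1))
E
```

```text
t 13.2 pos [ 0.4508 -0.2511  0.0747] ang -107.36 w 0.0483 F [-0.5 -0.5 -1.3]
shift cm [-14.1   -2.53  -5.55] turn -19.9
```

View pics/w8.png

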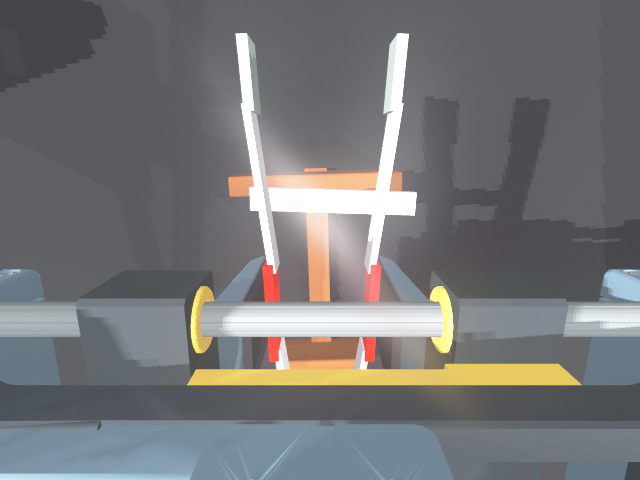

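View pics/s8.png

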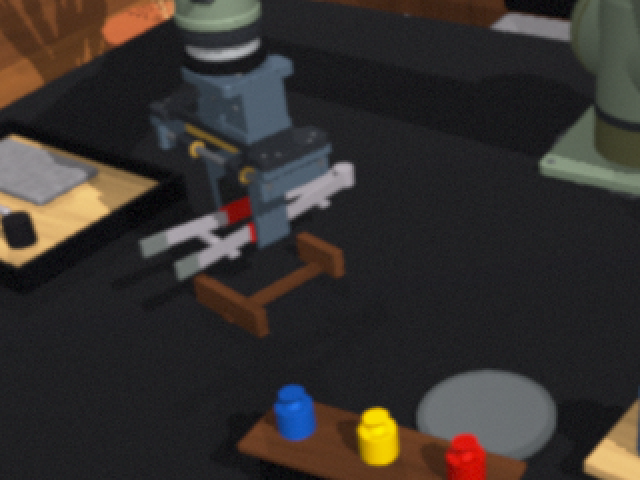

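```bash
python3 go.py .485 .083 .1 -88.2
```

```text
t 13.3 pos [ 0.4525 -0.2521  0.0762] ang -107.36 w 0.048 F [ 0.8 -0.2 -1. ]
shift cm [-32.95  -2.46  -6.89] turn -19.2
```

Call:
servo_tool:
  rows:
    - [4.8,-1.5,-1,-0.3,-1]
    - [4.8,-4.5,-2,-1,-3]
    - [4.8,-8,-2.4,-1.7,-5]
    - [4.8,-12,-2.4,-2.5,-7]
    - [4.8,-16,-2.4,-3.4,-9]

```text
clock: 13.8
position: [0.466, -0.0861, 0.0981]
tcp_rot: [-0.463, 0.535, -0.535, 0.463]
ft_force: [0.5, -0.2, -0.2]
width: 0.0478
```

```bash
python3 go.py .485 .083 .1 -88.2
```

```text
t 13.8 pos [ 0.466  -0.0861  0.0981] ang -98.28 w 0.0478 F [ 0.5 -0.2 -0.2]
shift cm [-17.01  -0.19  -0.56] turn -10.1
```

Call:
servo_tool:
  rows:
    - [4.8,-4,0,-0.1,-2.5]
    - [4.8,-8,0,-0.2,-5]
    - [4.8,-12,0,-0.4,-7.5]
    - [4.8,-15,0,-0.5,-10]
    - [4.8,-17,0,-0.6,-10]

```text
clock: 14.3
position: [0.4844, 0.0836, 0.0978]
tcp_rot: [0.508, -0.492, 0.492, -0.508]
ft_force: [-0.1, -0.2, -1.3]
width: 0.0481
```

Call:
servo_tool:
  rows:
    - [4.8,0,0,0,0]
    - [4.8,0,0,0,0]
    - [4.8,0,0,0,0]
    - [4.8,0,0,0,0]
    - [4.8,0,0,0,0]

```text
clock: 14.8
position: [0.4852, 0.0801, 0.098]
tcp_rot: [0.507, -0.493, 0.493, -0.507]
ft_force: [0.2, -0.2, -0.1]
width: 0.0481
```

```bash
python3 - <<'E'
from mw import *
import go,pickle
go.to(.485,.083,.058,-88.2); d=shoot("w9")
s=eyes.get_image("scene"); cv2.imwrite("pics/s9.png",s["image"][100:340,120:440].repeat(2,0).repeat(2,1))
sweet=[cyl(.015,.060,.086),cyl(.0055,.086,.097)]
for q in("red","gold_center","blue_center","stand"):
    o=eyes.trace(q,d); print(q,[(round(a["score"],2),a["bbox"]) for a in o])
    if o and q!="stand":
        print(fit([(d,o[0]["pixels"].astype(float))],sweet,[.661,{"r":.0885,"g":.0135,"b":-.061}[q[0]],0]))
go.to(.485,.083,.058,-88.2)
E
```

```text
t 14.8 pos [0.4852 0.0801 0.098 ] ang -88.43 w 0.0481 F [ 0.2 -0.2 -0.1]
shift cm [-0.29  4.   -0.01] turn -0.2
red []
gold_center []
blue_center []
stand [(0.96, [444.5, 7.5, 332.6, 13.8])]
t 15.1 pos [0.4853 0.0807 0.098 ] ang -88.38 w 0.0478 F [-0.7  0.3 -1.7]
shift cm [-0.24  4.   -0.02] turn -0.2
```

View pics/w9.png

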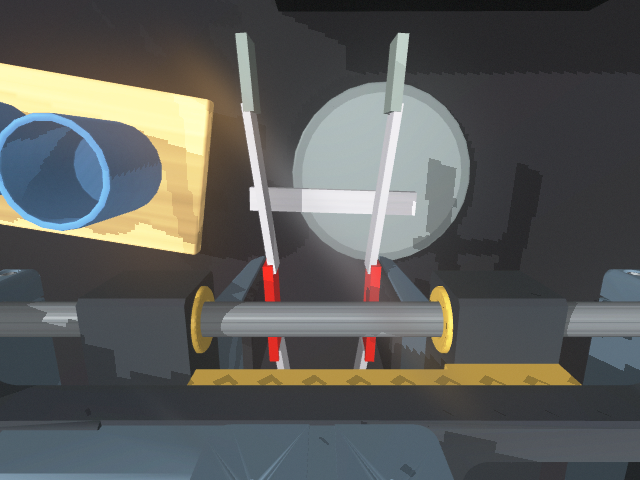

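View pics/s9.png

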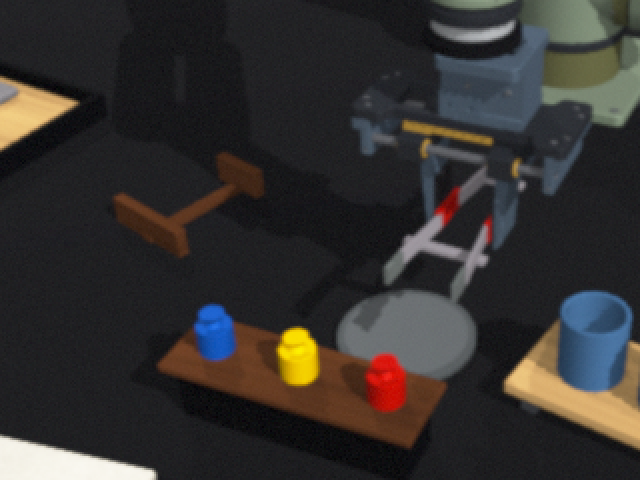

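```bash
python3 go.py .52 .0836 .058 -88.2;python3 go.py .566 .085 .058 -88.2
```

```text
t 15.1 pos [0.4853 0.0807 0.098 ] ang -88.38 w 0.0478 F [-0.7  0.3 -1.7]
shift cm [-0.2   4.    3.48] turn -0.2
t 15.1 pos [0.4853 0.0807 0.098 ] ang -88.38 w 0.0478 F [-0.7  0.3 -1.7]
shift cm [-0.21  4.    8.08] turn -0.2
```

Call:
servo_tool:
  rows:
    - [4.8,-0.2,0,1,-0.2]
    - [4.8,-0.2,0,2.5,-0.2]
    - [4.8,-0.2,0,4.0,-0.2]
    - [4.8,-0.2,0,5.0,-0.2]
    - [4.8,-0.2,0,5.0,-0.2]

```text
clock: 15.6
position: [0.5369, 0.0845, 0.0978]
tcp_rot: [-0.508, 0.492, -0.492, 0.508]
ft_force: [-0.6, 0.3, -1.3]
width: 0.0478
```

Call:
servo_tool:
  rows:
    - [4.8,0,0,0,0]
    - [4.8,0,0,0,0]
    - [4.8,0,0,0,0]
    - [4.8,0,0,0,0]
    - [4.8,0,0,0,0]

```text
clock: 16.1
position: [0.535, 0.0843, 0.0981]
tcp_rot: [0.508, -0.492, 0.492, -0.508]
ft_force: [0.5, -0.1, -0.6]
width: 0.0482
```

```bash
python3 - <<'E'
from mw import *
import go,pickle
d=shoot("w10")
sweet=[cyl(.015,.060,.086),cyl(.0055,.086,.097)]
for q in("red","gold_center"):
    o=eyes.trace(q,d); print(q,[(round(a["score"],2),a["bbox"]) for a in o])
    if o and q!="stand":
        print(fit([(d,o[0]["pixels"].astype(float))],sweet,[.661,{"r":.0885,"g":.0135,"b":-.061}[q[0]],0]))
go.to(.566,.085,.058,-88.2)
E
```

```text
red [(0.71, [321.9, 27.3, 63.8, 53.2])]
(array([0.66385656, 0.08827069]), np.float64(0.030572472280614993))
gold_center [(0.58, [483.8, 30.2, 87.1, 56.4]), (0.2, [381.4, 229.8, 169.1, 138.3])]
(array([0.66609463, 0.01261365]), np.float64(0.04576331480331097))
t 16.25 pos [0.5352 0.0843 0.098 ] ang -88.16 w 0.0481 F [-0.5 -0.4 -0.7]
shift cm [0.03 4.   3.08] turn 0.0
```

View pics/w10.png

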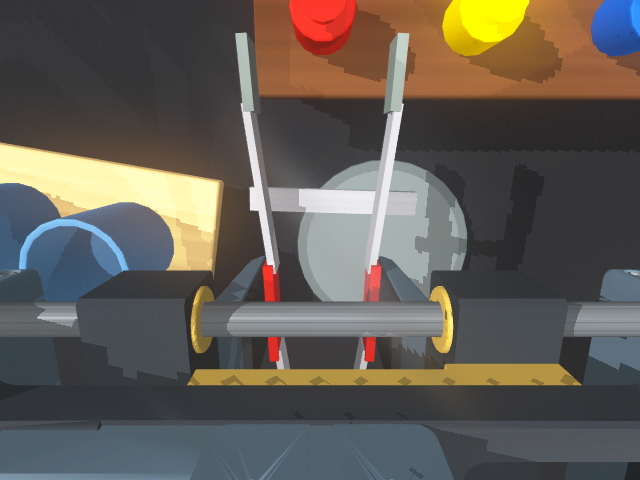

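Call:
servo_tool:
  rows:
    - [4.8,0.05,1,-1.0,0]
    - [4.8,0.05,2,-1.0,0]
    - [4.8,0.05,3,-1.0,0]
    - [4.8,0.05,3.9,-1.0,0]
    - [4.8,0.05,3.9,-1.0,0]

```text
clock: 16.75
position: [0.5245, 0.0833, 0.0574]
tcp_rot: [0.509, -0.493, 0.491, -0.507]
ft_force: [-0.0, 0.1, 0.1]
width: 0.0482
```

```bash
python3 - <<'E'
from mw import *
import go
s=eyes.get_image("scene"); cv2.imwrite("pics/s11.png",s["image"][180:330,190:390].repeat(4,0).repeat(4,1))
go.to(.5665,.085,.058,-88.2)
E
```

```text
t 16.8 pos [0.525  0.0834 0.0581] ang -88.16 w 0.0478 F [ 1.  -0.  -0.3]
shift cm [-0.03  0.    4.15] turn 0.0
```

View pics/s11.png

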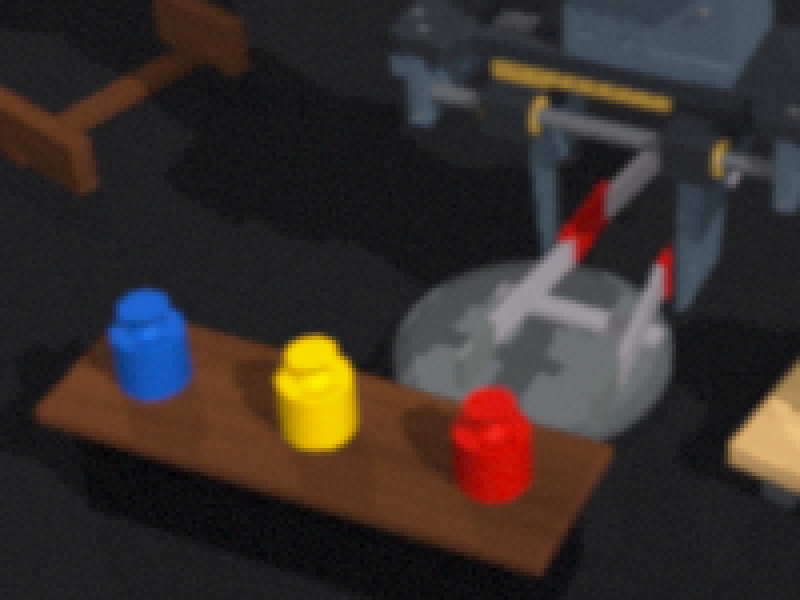

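Call:
servo_tool:
  rows:
    - [4.8,0,0,0.8,0]
    - [4.8,0,0,1.8,0]
    - [4.8,0,0,2.8,0]
    - [4.8,0,0,3.6,0]
    - [4.8,0,0,4.1,0]

```text
clock: 17.3
position: [0.5675, 0.0848, 0.059]
tcp_rot: [-0.508, 0.492, -0.492, 0.508]
ft_force: [-0.6, 0.1, -0.4]
width: 0.0482
```

```bash
python3 - <<'E'
from mw import *
import go
d=shoot("w12"); s=eyes.get_image("scene"); cv2.imwrite("pics/s12.png",s["image"][180:330,190:390].repeat(4,0).repeat(4,1))
go.to(.5665,.085,.058,-88.2)
E
```

```text
t 17.4 pos [0.5671 0.0848 0.0589] ang -88.17 w 0.0484 F [-0.2  0.2 -1.3]
shift cm [-0.03  0.09 -0.06] turn 0.0
```

View pics/s12.png

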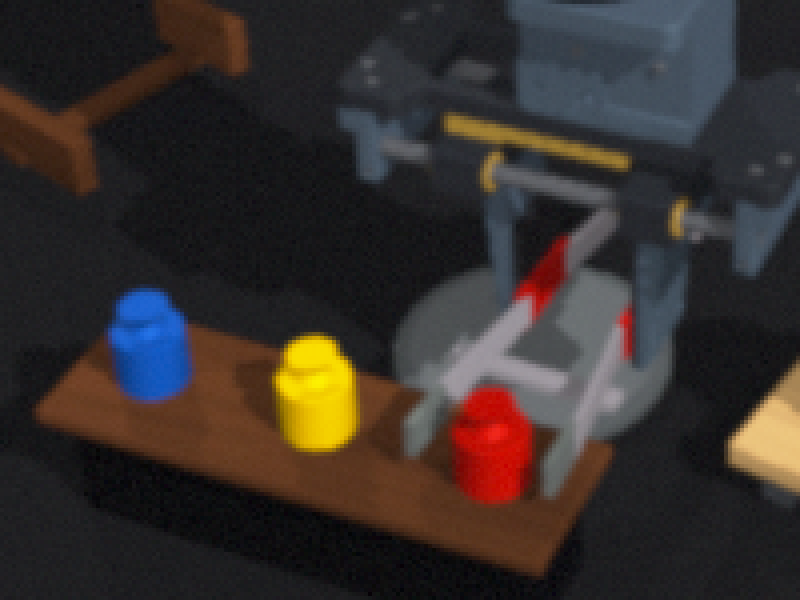

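View pics/w12.png

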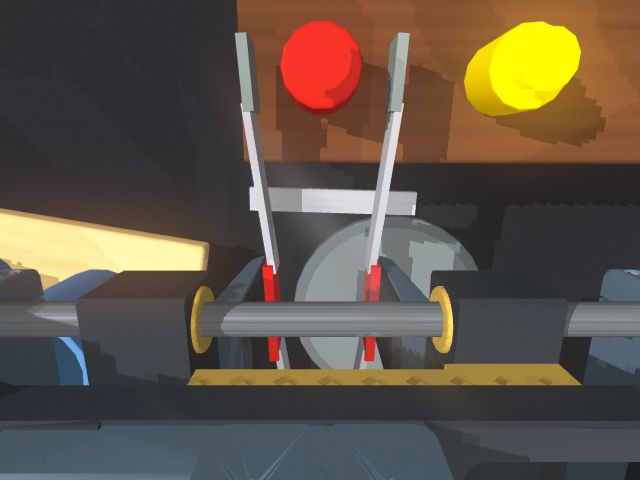

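Call:
servo_tool:
  rows:
    - [4.4,0,0,0,0]
    - [4.0,0,0,0,0]
    - [3.6,0,0,0,0]
    - [3.0,0,0,0,0]
    - [2.0,0,0,0,0]

```text
clock: 17.9
position: [0.566, 0.0848, 0.059]
tcp_rot: [0.508, -0.492, 0.492, -0.508]
ft_force: [0.2, 0.1, -1.3]
width: 0.0352
```

Call:
servo_tool:
  rows:
    - [2,0,0,0,0]
    - [2,0,0,0,0]
    - [2,0,0,0,0]
    - [2,0,0,0,0]
    - [2,0,0,0,0]

```text
clock: 18.4
position: [0.5662, 0.0848, 0.0589]
tcp_rot: [0.508, -0.492, 0.492, -0.508]
ft_force: [0.0, 0.5, -1.4]
width: 0.0353
```

```bash
python3 - <<'E'
from mw import *
import go
d=shoot("w13"); s=eyes.get_image("scene"); cv2.imwrite("pics/s13.png",s["image"][180:330,190:390].repeat(4,0).repeat(4,1))
go.to(.5665,.085,.058,-88.2)
E
```

```text
t 18.5 pos [0.5662 0.0848 0.0589] ang -88.15 w 0.035 F [-0.3  0.7 -0.6]
shift cm [-0.02  0.09  0.03] turn 0.0
```

View pics/s13.png

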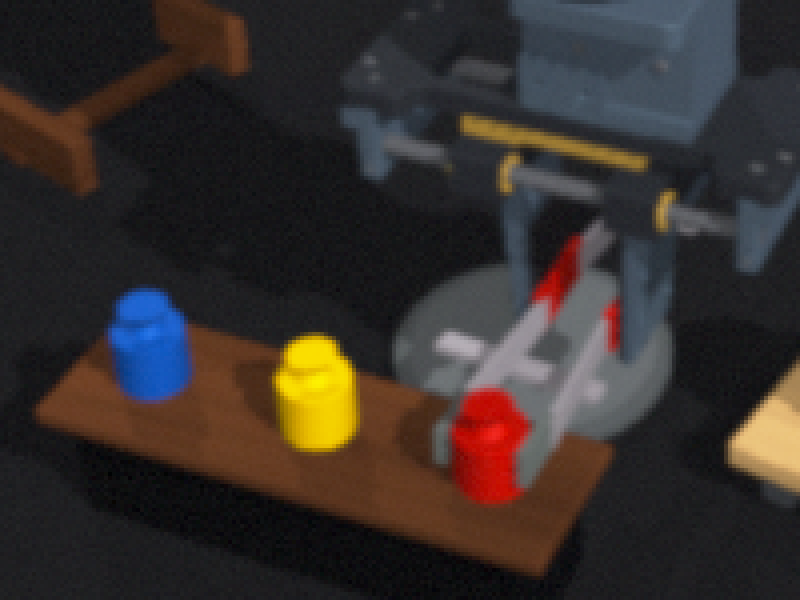

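View pics/w13.png

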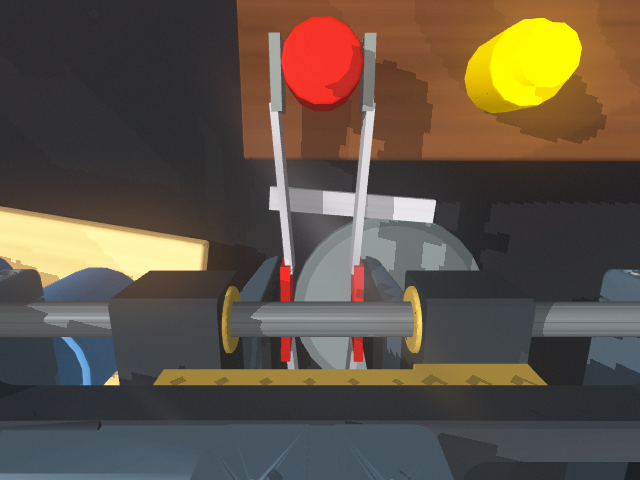

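Pinched (opening 35 mm, red at (322,63) between the pads). Lift slowly.

Call:
servo_tool:
  rows:
    - [2,0,-0.5,0,0]
    - [2,0,-1.2,0,0]
    - [2,0,-2.2,0,0]
    - [2,0,-3.2,0,0]
    - [2,0,-4.2,0,0]

```text
clock: 19.0
position: [0.5665, 0.0848, 0.1023]
tcp_rot: [-0.508, 0.492, -0.492, 0.508]
ft_force: [0.2, 0.0, -1.6]
width: 0.0351
```

Call:
servo_tool:
  rows:
    - [2,0,-1,0,0]
    - [2,0,-2,0,0]
    - [2,0,-2.8,0,0]
    - [2,0,-3.3,0,0]
    - [2,0,-3.3,0,0]

```text
clock: 19.5
position: [0.5666, 0.0848, 0.1348]
tcp_rot: [-0.508, 0.492, -0.492, 0.508]
ft_force: [0.2, 0.1, -1.2]
width: 0.0352
```

```bash
python3 - <<'E'
from mw import *
import go
d=shoot("w14"); s=eyes.get_image("scene"); cv2.imwrite("pics/s14.png",s["image"][140:350,190:430].repeat(3,0).repeat(3,1))
go.to(.436,.0395,.134,-88.2)
E
```

```text
t 19.6 pos [0.566  0.0848 0.1337] ang -88.16 w 0.0352 F [-0.  -0.6 -1.4]
shift cm [  4.11  -0.02 -13.13] turn 0.0
```

View pics/s14.png

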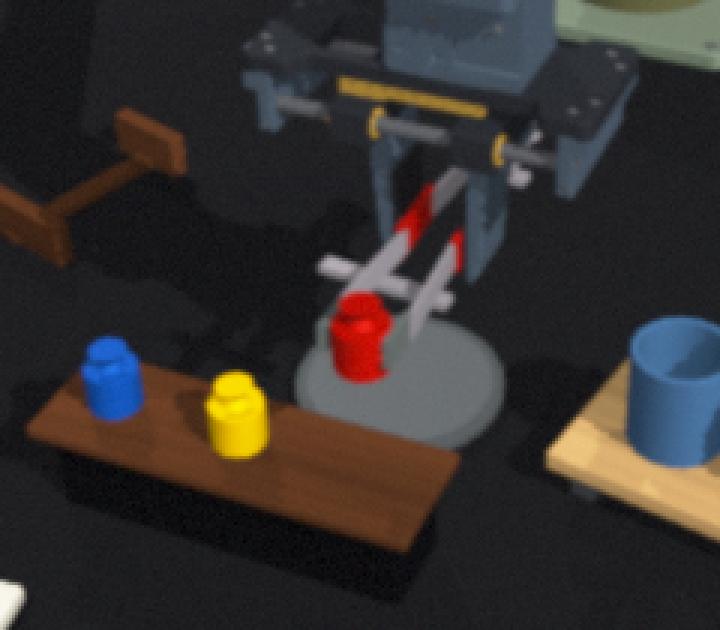

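View pics/w14.png

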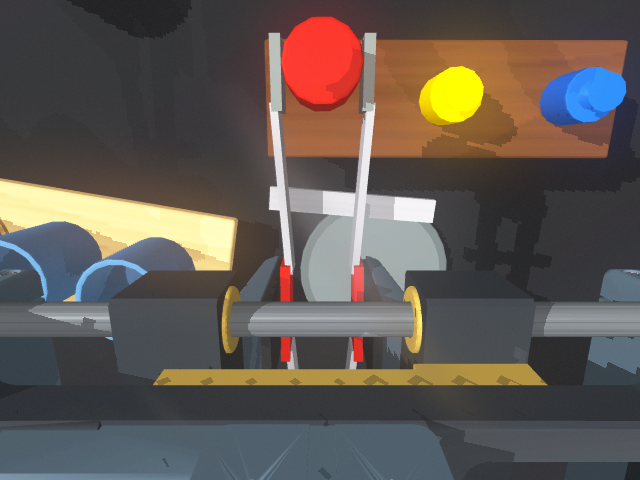

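Call:
servo_tool:
  rows:
    - [2,0.3,0,-1,0]
    - [2,0.9,0,-3,0]
    - [2,1.6,0,-5,0]
    - [2,2.2,0,-7,0]
    - [2,2.8,0,-9,0]

```text
clock: 20.1
position: [0.4751, 0.0534, 0.1334]
tcp_rot: [0.509, -0.492, 0.492, -0.507]
ft_force: [0.1, 0.0, -0.8]
width: 0.0353
```

Call:
servo_tool:
  rows:
    - [2,0.6,0,-1.8,0]
    - [2,1.0,0,-3.2,0]
    - [2,1.3,0,-4,0]
    - [2,1.3,0,-4,0]
    - [2,1.3,0,-4,0]

```text
clock: 20.6
position: [0.4383, 0.0397, 0.1341]
tcp_rot: [-0.508, 0.492, -0.492, 0.508]
ft_force: [-0.7, 0.7, -0.5]
width: 0.0353
```

Call:
servo_tool:
  rows:
    - [2,0,0,0,0]
    - [2,0,0,0,0]
    - [2,0,0,0,0]
    - [2,0,0,0,0]
    - [2,0,0,0,0]

```text
clock: 21.1
position: [0.4377, 0.0397, 0.1339]
tcp_rot: [0.508, -0.492, 0.492, -0.508]
ft_force: [0.3, 0.1, -2.1]
width: 0.035
```

```bash
python3 - <<'E'
from mw import *
import go
go.to(.436,.0395,.134,-88.2)
d=shoot("w15"); s=eyes.get_image("scene"); t=eyes.get_image("top"); cv2.imwrite("pics/s15.png",s["image"]);cv2.imwrite("pics/t15.png",t["image"])
f=lambda q,v:[a for a in eyes.trace(q,v)]
o=f("red",t); 
if o: print("red top",o[0]["score"],ray(t,o[0]["bbox"][:2],.155))
o=f("red",s)
if o: print("red scene",o[0]["score"],ray(s,o[0]["bbox"][:2],.155))
cu=[cyl(.028,.033,.093)]
for v in(s,):
    for a in f("cup",v): print("cup",a["score"],a["bbox"],fit([(v,a["pixels"].astype(float))],cu,[.5565,.353,0]))
E
```

```text
t 21.1 pos [0.4377 0.0397 0.1339] ang -88.15 w 0.035 F [ 0.3  0.1 -2.1]
shift cm [ 0.01 -0.01 -0.17] turn 0.0
cup 0.73 [504.1, 301.6, 48.0, 53.5] (array([0.55491934, 0.35134188]), np.float64(0.060203475292692876))
```

View pics/s15.png

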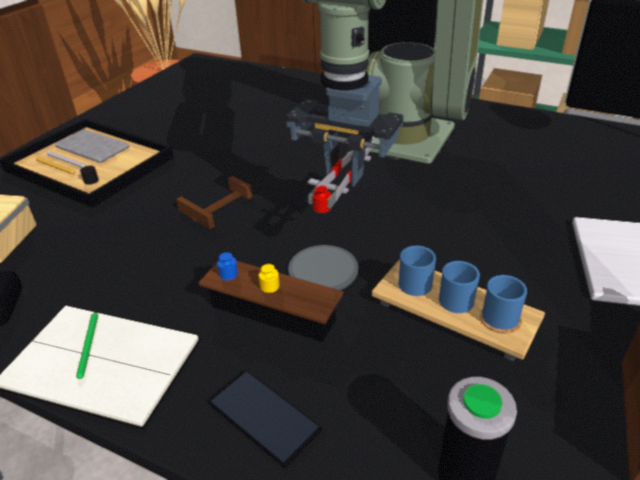

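View pics/t15.png

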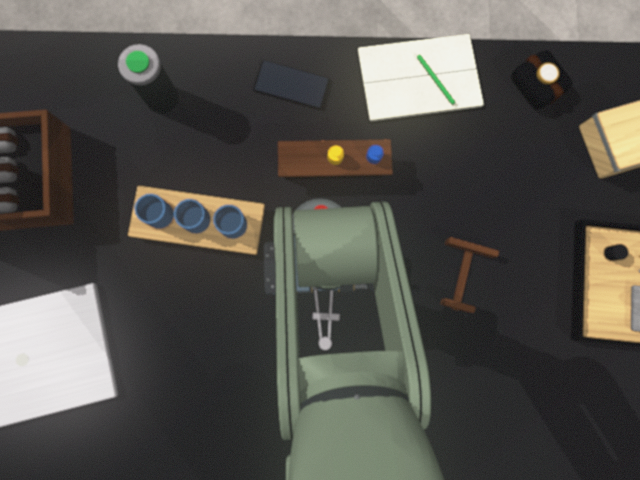

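View pics/w15.png

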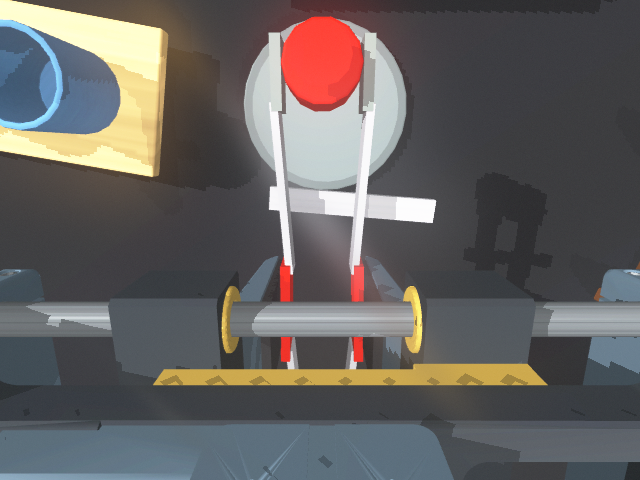

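```bash
python3 - <<'E'
from plant import manip
from h import *
import pickle
D,M=pickle.load(open("m1.pkl","rb")); print(ray(D["scene"],[[321,202]],.15), manip.state()["position"])
print(manip.close_job())
E
```

```text
[[0.54297848 0.04518795 0.15      ]] [0.43759226 0.03959562 0.13397561]
the job is handed in; nothing more can be done
None
```

The job is done and handed in at about 22 s of the 58 s allowed. The handover reports no verdict, so the results below are from my own checks.

- **Cup:** The stray cup stands upright and released on the coaster. Both the wrist view after release and the final scene view put it at (0.555, 0.351). The coaster measures (0.5565, 0.353), so the cup is about 2 mm off centre. The three cups look like one neat row.
- **Tongs and sweet:** The tongs are held by the red grip plates, at a finger opening of 35 mm, and they pinch the red sweet. It is held still about 15 cm above the table. Its position reads (0.535, 0.043) from the tool pose and (0.543, 0.045) from the scene camera. The plate centre is (0.533, 0.042), so the sweet is within about 1 cm of it, well inside the 40 mm limit.
- **Other things:** In the final pictures the other two cups and the blue and gold sweets look unmoved, though I only checked that by eye. I saw no contact between the fingers and the red sweet.

**Failed checks:** The finder did not detect the red sweet in the last top or scene picture, and the top view was mostly blocked by the arm. I read the sweet's scene-camera position by hand from its pixel. After the cup was released, the finder also marked the plate as the cup in the top view, so I did not use that result. Measured tool poses varied by up to about 4 mm while the arm was settling.

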